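# Light the blower-fed jiko

### The job

Light the jiko: first slide the yellow tab of its air shutter all the way to the left end of its track (as seen from the robot), then push the igniter's red plunger down to its stop, keep it there for a full second and let it spring back up. Only then start the blower by pressing its green button fully down and letting it go. Leave the shutter open and do not shift the kettle, the tin and its lid, the poker, the red fan, the lighter or the mug.

Things in the scene. Friction and masses are not known exactly. Their poses are not given: they have to be found in the camera images.
- jiko: Fixed charcoal stove, dark steel, waisted, 260 mm across and 203 mm high, with two side handles. Origin under its centre; its -x side faces roughly to the robot and carries a green air duct, 180 mm wide (y) and 55 mm high, from x = -75 to -275 mm, with the shutter on top.
- shutter (a joint): Travel of the air shutter in m along the jiko's +y (to the robot's left): 0 = shut, 0.075 = fully open, against the end stop. Drags with about 2 N and stays where it is left; may start slightly open.
- shutter_tab (a point): Centre of the top face of the yellow upright tab on the shutter; it moves with the shutter, axes as the jiko's. The tab is 40 mm (x) by 16 mm (y) and rises 50 mm from the shutter plate; the duct top lies 54 mm below this point, free on both sides of the tab. With the shutter shut the point is at (-225, -37.5, 109.5) mm in the jiko's frame.
- igniter: Fixed grey metal igniter unit 110 x 100 x 60 mm with a white ceramic spark rod pointing to its +x. Origin under its centre. On top, at its centre, a steel collar 42 mm across up to 85 mm height and in it the plunger. It may be either to the left or the right of the blower.
- plunger (a joint): Depression of the igniter plunger in m: 0 = up, 0.020 = down on its stop. Spring force rises from about 4 N to 11 N at the stop.
- plunger_top (a point): Centre of the top of the red plunger head, a disc 34 mm across and 12 mm thick on a 14 mm stem; 125 mm above the floor when up, 105 mm when pressed home. Moves with the plunger.
- blower: Fixed grey plastic blower unit 130 x 110 x 50 mm with an aluminium outlet pipe to its +x. Origin under its centre; the start button is on its top.
- fan_button (a joint): Depression of the green start button in m: 0 = up, 0.006 = fully down (about 5 N).
- fan_button_top (a point): Centre of the top of the green button, 28 mm across, in a black housing on the blower. Moves down with the button. Press straight down.
- kettle: Aluminium kettle, loose, 124 mm across, 149 mm high with bail handle, spout to its +x. Origin under its centre. Not to be shifted.
- charcoal_tin: Steel charcoal tin with blue band, loose, 140 mm across, 130 mm high, origin under its centre. Not to be shifted.
- tin_lid: Blue lid lying on the tin, 148 mm across, 12 mm thick plus a 20 mm knob; origin under its centre. Not to be shifted.
- poker: Steel poker, 470 mm long, 10 mm thick, lying along its x; origin near its middle, on the floor. Not to be shifted.
- red_fan: Red plastic hand fan lying flat, blade 130 x 170 mm centred 100 mm along its +x from the origin, handle to -x, 10 mm thick. Not to be shifted.
- gas_lighter: Blue gas lighter lying flat, handle 110 x 24 x 20 mm centred on the origin, steel barrel 100 mm more to its +x. Not to be shifted.
- mug: Blue mug, 84 mm across, 85 mm high, handle to its +y; origin under its centre. Not to be shifted.

How it is judged:
By the outcome, as a careful person would: the job done as asked, in the order asked, and still so for the second after the job is handed in, with the robot touching nothing.
It also fails if it takes over 51 s, if anything falls off the work surface, if the arm or the gripper's body presses on something with over 40 N, if the wrist force passes 120 N, or if a joint passes its speed limit or range.

### The arm

A 6-joint arm with a two-finger parallel gripper is mounted at the origin on the work surface. World frame = base frame: x ahead of the robot, y to its left, z up, the work surface at z = 0. Lengths are in m, angles in degrees, forces in N, time in s.
With the tool pointing down it reaches from about 0.275 to 0.875 m from the base axis. Payload 12.5 kg.
Tool frame: the origin (TCP) lies midway between the tips of the shut fingers; the grasp point (between the pads) lies 19 mm behind it; z points along the fingers, y is the line along which they close (so a half turn about z gives the same grasp; the last joint's range is limited). The gripper opens to 85 mm and grips with 20 to 120 N. Pads are 22 mm wide; open, the fingers measure 114 mm over their backs; the gripper's body (76 mm by 85 mm) begins 54 mm behind the grasp point. The pads swing forward as they close: fully open they stand 13 mm farther back than shut.
Start: joints at [58.522, 20.094, 94.641, -0, 65.266, -4.847], TCP at [0.247, 0.492, 0.231] pointing down, gripper open.
Joint ranges: [-157.81, 157.81], [-45, 120.19], [0.68, 151.7], [-89.99, 269.99], [4.06, 180], [-164.3, 164.3]. Speed limits (degrees/s): [127.2, 127.2, 159.86, 180, 180, 180].

### API

Orientations are given as a 3x3 rotation matrix whose columns are the frame's x, y, z axes.
In Python, from bench import bot gives the robot as it stands.
- The arm moves only by the tool carry_out, never from a script. Its arguments are lists of equal length, an entry for each row: "xyz": the shift along the tool's x, y, z in cm, a list of three; "rot": the turn, a rotation vector about the tool's x, y, z in rad, a list of three; "gripper": the closure, from -1 (fully open) to 1 (shut). A call has exactly 8 rows; each row is the pose to reach, as a shift and turn from the pose commanded when the call began, along the tool's axes at that moment; what a row does not reach only later rows make up. A row lasts 1/8 s, in which the tool goes at most 62.5 mm and 10.7 degrees, less where a joint would pass 70% of its speed; a pose out of reach is approached as far as the arm can. A call with a gripper value outside its range is refused whole. The fingers move at their own pace and stop on an object; the grip force is fixed at half the most. Time passes only in rows, so rows that repeat a pose let the fingers close, or fill a call up. It gives the time, the measured TCP pose, the force, the opening and the grip force at its end, in the units of the state.
- bot.observe(): the state, without advancing time (a new reading comes with each control period).
- bot.grab_frame(name): name is "scene" or "top" or "wrist"; returns the picture (400x640x3 uint8, red, green, blue); there is no depth.
- bot.camera_info(name): a dict with "fx", "fy", "cx", "cy" (pixels), "rvec" (rotation vector, rad) and "tvec" (3), from world to camera coordinates, as OpenCV has them. Camera axes: x right, y down, z forward; pixel columns grow to the right and rows downward; lengths in m; the calibration is good to about 2 mm. The wrist camera is an equidistant fisheye: a pixel r from the principal point sees the ray r / f radians off the axis. A picture is of the moment at which its call begins: read the wrist's pose just before it. camera_info takes no time and is no camera call; for the wrist camera it gives the pose at the moment of the call.
- bot.finish_job(): hands the job in; it is judged then, once.
The state is a dict: "time": time; "joint_positions": joint angles; "joint_vel": joint speeds; "tau": joint torques, N m; "ee_pos": TCP position; "eef_rot": TCP orientation; "force": force on the tool from outside, world axes, zero at the start; "torque": the same for the moment, N m; "width": finger opening in m; "grasp_force": force on a finger pad.
Only numpy, scipy, OpenCV 4.12 (cv2) and the standard library are available. Lean on these libraries where they do the work, as an engineer would, in place of code of your own. Each camera call takes 0.05 s, during which the arm holds its last target. There are 200 camera calls.

## Working session

There is one attempt and no reset: what is moved stays moved. The work goes in short steps, Python scripts to look and compute and a tool call to move; the robot and the scene stay as the last step left them, time stands still between calls to the robot, and variables do not carry over. Pictures are saved under pics/ and viewed, at most 10 in all, crops included, and the job is handed in when it is done.

Besides the shell and the picture viewer there is one more tool, called after ">>>" as name(argument=value, ...) on one line, values as JSON. carry_out: Moves the arm, as the interface text tells. Its arguments: {"type":"object","properties":{"xyz":{"type":"array"},"rot":{"type":"array"},"gripper":{"type":"array"}},"required":["xyz","rot","gripper"]}

```bash
mkdir -p pics
python3 - <<'E'
from bench import bot
import cv2,numpy as np
for n in("scene","top"):
    im=bot.grab_frame(n); cv2.imwrite(f"pics/{n}0.png",im[:,:,::-1]); c=bot.camera_info(n); print(n,{k:np.round(v,4).tolist() for k,v in c.items() if k not in('name',)})
s=bot.observe(); print(s['time'],s['ee_pos'],np.round(s['eef_rot'],3).tolist(),s['width'])
E
```

```text
scene {'fx': 415.46, 'fy': 415.46, 'cx': 320.8151, 'cy': 198.3386, 'rvec': [2.2823, 1.2886, -0.3885], 'tvec': [-0.2924, -0.3394, 1.6462]}
top {'fx': 470.3804, 'fy': 470.3804, 'cx': 327.307, 'cy': 195.263, 'rvec': [2.2063, -2.1431, 0.0929], 'tvec': [-0.0057, 0.5308, 1.5908]}
0.1 [0.24634241 0.49143383 0.23082126] [[-0.894, 0.448, -0.001], [0.448, 0.894, -0.001], [0.0, -0.001, -1.0]] 0.08530518412107858
```

View pics/top0.png

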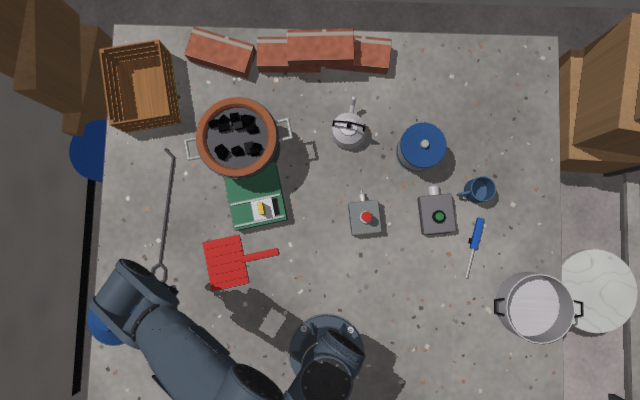

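View pics/scene0.png

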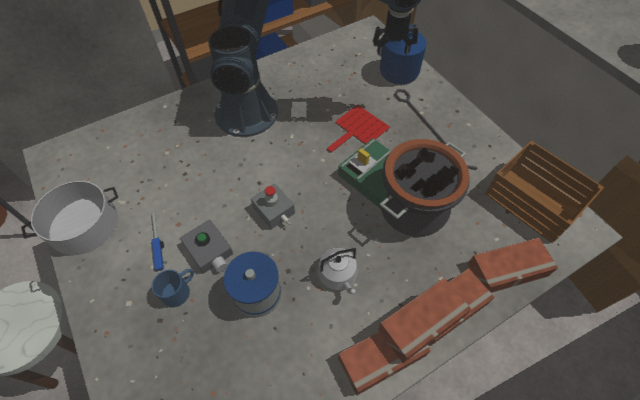

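The top view shows the tab at about (262,209), the red plunger at (367,217) and the green button at (439,216). The scene view shows them at (364,156), (270,190) and (202,238). Next I'll triangulate them.

```bash
cat > h.py <<'E'
import cv2,numpy as np
from bench import bot
def ray(n,uv,c=None):
    c=c or bot.camera_info(n); R=cv2.Rodrigues(np.array(c['rvec'],float))[0]; t=np.array(c['tvec']).ravel()
    x=(uv[0]-c['cx'])/c['fx']; y=(uv[1]-c['cy'])/c['fy']
    if n=='wrist':
        r=np.hypot(x,y); d=np.array([x/r*np.sin(r),y/r*np.sin(r),np.cos(r)])
    else: d=np.array([x,y,1.])
    return -R.T@t, R.T@d/np.linalg.norm(d)
def plane(n,uv,z,c=None):
    o,d=ray(n,uv,c); return o+d*(z-o[2])/d[2]
def tri(r1,r2):
    A=0;b=0
    for o,d in(r1,r2):
        P=np.eye(3)-np.outer(d,d); A=A+P; b=b+P@o
    return np.linalg.solve(A,b)
HSV={'yellow':((18,120,90),(34,255,255)),'red':((0,150,90),(8,255,255)),'green':((50,130,50),(80,255,255))}
def blobs(im,col,box=None,mn=8):
    m=cv2.inRange(cv2.cvtColor(im,cv2.COLOR_RGB2HSV),*HSV[col])
    if box: k=np.zeros_like(m); k[box[1]:box[3],box[0]:box[2]]=255; m&=k
    n,l,s,c=cv2.connectedComponentsWithStats(m)
    return [(c[i].round(1).tolist(),s[i].tolist()) for i in range(1,n) if s[i][4]>=mn]
E
python3 - <<'E'
from h import *
T=cv2.imread('pics/top0.png')[:,:,::-1].copy();S=cv2.imread('pics/scene0.png')[:,:,::-1].copy()
bx={'yellow':((235,190,290,230),(345,140,385,175)),'red':((350,200,385,235),(255,178,285,205)),'green':((425,200,455,232),(188,225,218,250))}
for k,(a,b) in bx.items():
    A=blobs(T,k,a);B=blobs(S,k,b);print(k,A,B)
    z={'yellow':.1095,'red':.125,'green':.07}[k]
    if A and B:
        u=max(A,key=lambda q:q[1][4])[0];v=max(B,key=lambda q:q[1][4])[0]
        print(tri(ray('top',u),ray('scene',v)).round(4),plane('top',u,z).round(4),plane('scene',v,z).round(4))
# duct outer corners / jiko rim
big=np.hstack([cv2.resize(T[150:240,215:295],None,fx=6,fy=6,interpolation=cv2.INTER_CUBIC)[:540,:480],np.zeros((540,0,3),np.uint8)])
cv2.imwrite('pics/c1.png',big[:,:,::-1])
hsv=cv2.cvtColor(T,cv2.COLOR_RGB2HSV);m=cv2.inRange(hsv,(4,90,60),(15,200,255));m[:95]=0;m[180:]=0;m[:,:190]=0;m[:,285:]=0
p=cv2.findNonZero(m);h=cv2.convexHull(p);e=cv2.fitEllipse(h);print(e,plane('top',e[0],.2))
E
```

```text
yellow [([260.7, 207.8], [258, 203, 6, 11, 52])] [([364.5, 154.1], [359, 148, 11, 16, 63])]
[0.4771 0.2263 0.0996] [0.4761 0.224  0.1095] [0.4837 0.222  0.1095]
red [([366.3, 216.1], [362, 212, 10, 9, 74])] [([269.7, 190.2], [265, 186, 10, 9, 66])]
[ 0.4582 -0.1181  0.1237] [ 0.4584 -0.1174  0.125 ] [ 0.4588 -0.1189  0.125 ]
green [([439.5, 216.1], [435, 212, 9, 9, 56])] []
((235.84860229492188, 136.47332763671875), (78.96907043457031, 80.54137420654297), 69.46693420410156) [0.68922323 0.29684808 0.2       ]
```

View pics/c1.png

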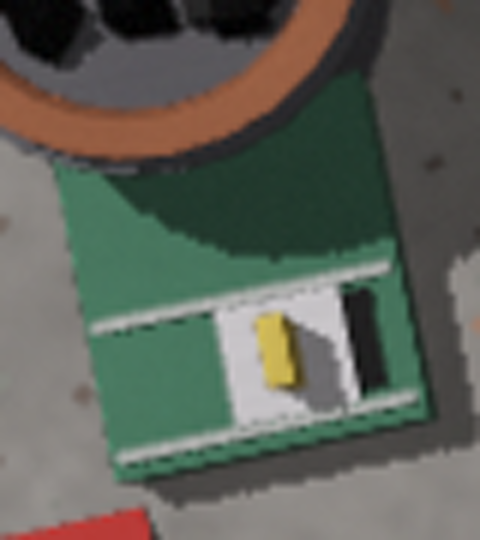

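The crop shows the tab at its (277,350), which is about (261,208) in the top view. The rails run about 12° off the image axis, and the shutter is slightly open. Now I'll work out the yaw, the button position and the first move.

Run:
```python
from h import *
def f(x,y): return (215+x/6,150+y/6)
a=[plane('top',f(*p),.06) for p in((95,328),(388,266),(118,459),(415,396))]
for i,j in((1,0),(3,2)):
    d=a[j]-a[i];print('yaw',np.degrees(np.arctan2(-d[0],d[1])),np.linalg.norm(d))
S=cv2.imread('pics/scene0.png')[:,:,::-1].copy()
HSV['green']=((45,80,25),(85,255,255));B=blobs(S,'green',(185,222,222,255));print(B)
v=max(B,key=lambda q:q[1][4])[0]
print('green',tri(ray('top',(439.5,216.1)),ray('scene',v)),plane('top',(439.5,216.1),.07))
u=np.array([261.2,208.3]);P=plane('top',u,.1);J=np.array([.6892,.2968])
R=bot.observe()['eef_rot'];p=bot.observe()['ee_pos'];yw=np.radians(12.)
jy=np.array([-np.sin(yw),np.cos(yw),0]);jx=np.array([np.cos(yw),np.sin(yw),0])
print('tab',P,[(P-np.r_[J,0])@jx,(P-np.r_[J,0])@jy])
g=P-.037*jy;g[2]=.16;print('goal',g,'shift cm',R.T@(g-p)*100)
print('turn',np.degrees(np.arctan2(jy@R[:,1],jy@R[:,0])))
```

```text
yaw 13.677499183330834 0.1668971618594757
yaw 13.660485439143692 0.1685001841665411
[([201.5, 236.9], [197, 233, 10, 9, 61])]
green [ 0.46803332 -0.36429573  0.0706546 ] [ 0.46804086 -0.36453505  0.07      ]
tab [0.47505885 0.22370451 0.1       ] [np.float64(-0.224659054866583), np.float64(-0.02697572844545838)]
goal [0.48275159 0.18751305 0.16      ] shift cm [-34.75677846 -16.56343893   7.0955451 ]
turn 51.368400057878496
```

>>> carry_out(xyz=[[-5, -2.4, 0], [-10, -4.8, 0], [-15, -7.2, 0], [-20, -9.6, 0], [-25, -12, 1], [-30, -14.4, 3], [-34.8, -16.6, 5], [-34.8, -16.6, 7]], rot=[[0, 0, 0.15], [0, 0, 0.3], [0, 0, 0.45], [0, 0, 0.6], [0, 0, 0.75], [0, 0, 0.868], [0, 0, 0.868], [0, 0, 0.868]], gripper=[1, 1, 1, 1, 1, 1, 1, 1])

```text
time: 1.1
ee_pos: [0.4848, 0.1847, 0.1604]
eef_rot: [[-0.232, 0.973, 0.0], [0.973, 0.232, -0.0], [-0.0, 0.0, -1.0]]
force: [-1.0, 1.1, 0.3]
width: -0.0001
grasp_force: 0.0
```

Run:
```python
from h import *
s=bot.observe();print(s['time'],s['ee_pos'],np.round(s['eef_rot'],3).tolist(),s['width'],s['force'])
c=bot.camera_info('wrist');im=bot.grab_frame('wrist');cv2.imwrite('pics/w1.png',im[:,:,::-1])
for b in blobs(im,'yellow',mn=60):print(b,plane('wrist',b[0],.1095,c))
```

```text
1.1 [0.48477373 0.18469446 0.1603899 ] [[-0.232, 0.973, 0.0], [0.973, 0.232, -0.0], [-0.0, 0.0, -1.0]] -0.00012693330586640916 [-0.9910714   1.11565647  0.30518247]
([315.5, 152.9], [285, 137, 62, 32, 1902]) [0.47541731 0.22801545 0.1095    ]
```

View pics/w1.png

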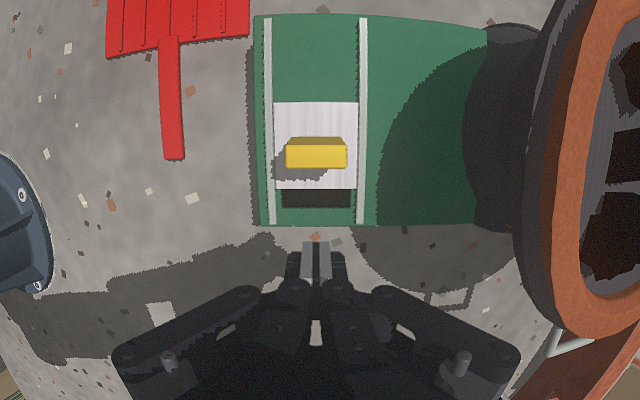

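The tab is square to the tool, with its top face at about (316,156), some 4 cm ahead of the fingers along tool +x. I'll lower and push.

>>> carry_out(xyz=[[0, 0, 4.5], [0, 0, 8.5], [0, 0, 8.5], [1.5, 0, 8.5], [3, 0, 8.5], [4.5, 0, 8.5], [6, 0, 8.5], [7, 0, 8.5]], rot=[[0, 0, 0], [0, 0, 0], [0, 0, 0], [0, 0, 0], [0, 0, 0], [0, 0, 0], [0, 0, 0], [0, 0, 0]], gripper=[1, 1, 1, 1, 1, 1, 1, 1])

```text
time: 2.15
ee_pos: [0.4664, 0.2564, 0.0765]
eef_rot: [[-0.236, 0.972, 0.0], [0.972, 0.236, 0.0], [0.0, 0.0, -1.0]]
force: [1.7, -2.7, 2.0]
width: 0.0002
grasp_force: 1.2
```

>>> carry_out(xyz=[[0.2, 0, 0], [0.4, 0, 0], [0.6, 0, 0], [0.8, 0, 0], [0.8, 0, 0], [0.8, 0, 0], [0.8, 0, 0], [0.8, 0, 0]], rot=[[0, 0, 0], [0, 0, 0], [0, 0, 0], [0, 0, 0], [0, 0, 0], [0, 0, 0], [0, 0, 0], [0, 0, 0]], gripper=[1, 1, 1, 1, 1, 1, 1, 1])

```text
time: 3.15
ee_pos: [0.4647, 0.263, 0.0762]
eef_rot: [[-0.236, 0.972, -0.0], [0.972, 0.236, -0.0], [-0.0, -0.0, -1.0]]
force: [0.5, -1.5, 0.1]
width: 0.0003
grasp_force: 0.6
```

>>> carry_out(xyz=[[0.1, 0, 0], [0.2, 0, 0], [0.3, 0, 0], [0.4, 0, 0], [0.4, 0, 0], [0.4, 0, 0], [0.4, 0, 0], [0.4, 0, 0]], rot=[[0, 0, 0], [0, 0, 0], [0, 0, 0], [0, 0, 0], [0, 0, 0], [0, 0, 0], [0, 0, 0], [0, 0, 0]], gripper=[1, 1, 1, 1, 1, 1, 1, 1])

```text
time: 4.15
ee_pos: [0.4646, 0.2634, 0.0762]
eef_rot: [[-0.236, 0.972, -0.0], [0.972, 0.236, -0.006], [-0.005, -0.001, -1.0]]
force: [7.0, -31.2, 5.1]
width: -0.0
grasp_force: 15.9
```

Run:
```python
from h import *
s=bot.observe();print(s['time'],s['ee_pos'],s['force'])
im=bot.grab_frame('top');cv2.imwrite('pics/t2.png',cv2.resize(im[150:250,200:300],None,fx=5,fy=5,interpolation=cv2.INTER_CUBIC)[:,:,::-1])
im=bot.grab_frame('wrist');cv2.imwrite('pics/w2.png',im[:,:,::-1])
```

```text
4.15 [0.46456049 0.26343537 0.07624796] [  7.03042581 -31.204994     5.086991  ]
```

View pics/w2.png

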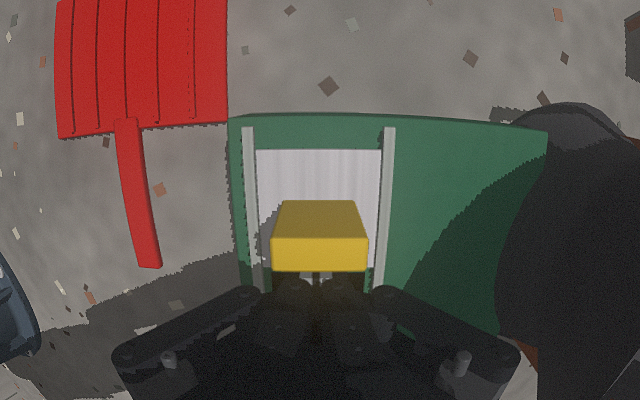

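The tab is against its stop: 31 N, the TCP has halted, and the total travel matches fully open. I'll back off, lift and move to the plunger.

>>> carry_out(xyz=[[-2.5, 0, 0], [-2.5, 0, -5], [-3, 0, -9.5], [-9, -1.6, -9.5], [-15, -3.2, -9.5], [-21, -4.8, -9.5], [-27, -6.4, -9.5], [-32, -8, -9.5]], rot=[[0, 0, 0], [0, 0, 0], [0, 0, 0], [0, 0, 0], [0, 0, 0], [0, 0, 0], [0, 0, 0], [0, 0, 0]], gripper=[1, 1, 1, 1, 1, 1, 1, 1])

```text
time: 5.25
ee_pos: [0.4615, -0.0649, 0.1716]
eef_rot: [[-0.235, 0.972, 0.001], [0.972, 0.235, -0.0], [-0.0, 0.001, -1.0]]
force: [1.2, 0.1, -0.2]
width: -0.0001
grasp_force: 0.0
```

Run:
```python
from h import *
s=bot.observe();R=s['eef_rot'];p=s['ee_pos'];print(s['time'],p,s['force'])
c=bot.camera_info('wrist');im=bot.grab_frame('wrist');cv2.imwrite('pics/w3.png',im[:,:,::-1])
for b in blobs(im,'red',mn=60):print(b,plane('wrist',b[0],.125,c))
print('shift',R.T@(np.array([.4583,-.118,.135])-p)*100)
t=bot.grab_frame('top');print(blobs(t,'yellow',(220,180,290,240)),[plane('top',b[0],.1) for b in blobs(t,'yellow',(220,180,290,240))])
```

```text
5.25 [ 0.46146027 -0.06493496  0.17155227] [ 1.20377381  0.06900593 -0.18005434]
shift [-5.08235659 -1.55837213  3.65522496]
[([244.3, 211.6], [241, 206, 8, 12, 69])] [array([0.4626966 , 0.27832482, 0.1       ])]
```

View pics/w3.png

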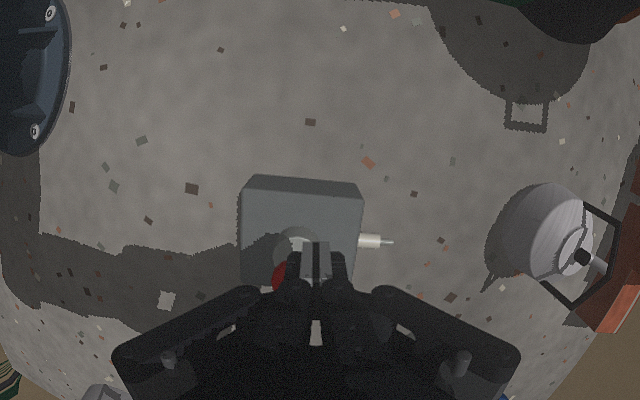

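The plunger is hidden by the fingers, but the two static views agree within 1.5 mm, so I'll use that position.

>>> carry_out(xyz=[[-2.5, -0.8, 0], [-5.1, -1.55, 0], [-5.1, -1.55, 1.5], [-5.1, -1.55, 3.5], [-5.1, -1.55, 3.5], [-5.1, -1.55, 4.5], [-5.1, -1.55, 5.5], [-5.1, -1.55, 5.5]], rot=[[0, 0, 0], [0, 0, 0], [0, 0, 0], [0, 0, 0], [0, 0, 0], [0, 0, 0], [0, 0, 0], [0, 0, 0]], gripper=[1, 1, 1, 1, 1, 1, 1, 1])

```text
time: 6.35
ee_pos: [0.459, -0.1158, 0.1162]
eef_rot: [[-0.236, 0.972, 0.001], [0.972, 0.236, 0.0], [0.0, 0.001, -1.0]]
force: [-0.0, 3.8, 6.4]
width: 0.0001
grasp_force: 3.4
```

>>> carry_out(xyz=[[0, 0, 0.3], [0, 0, 0.6], [0, 0, 0.9], [0, 0, 1.2], [0, 0, 1.3], [0, 0, 1.3], [0, 0, 1.3], [0, 0, 1.3]], rot=[[0, 0, 0], [0, 0, 0], [0, 0, 0], [0, 0, 0], [0, 0, 0], [0, 0, 0], [0, 0, 0], [0, 0, 0]], gripper=[1, 1, 1, 1, 1, 1, 1, 1])

```text
time: 7.35
ee_pos: [0.4593, -0.1158, 0.1049]
eef_rot: [[-0.236, 0.972, 0.002], [0.972, 0.236, -0.0], [-0.001, 0.002, -1.0]]
force: [-4.7, 5.2, 25.0]
width: -0.0001
grasp_force: 12.4
```

On the stop (z 0.105, 25 N). I'll hold, then release upward.

>>> carry_out(xyz=[[0, 0, 0], [0, 0, 0], [0, 0, 0], [0, 0, 0], [0, 0, 0], [0, 0, 0], [0, 0, 0], [0, 0, 0]], rot=[[0, 0, 0], [0, 0, 0], [0, 0, 0], [0, 0, 0], [0, 0, 0], [0, 0, 0], [0, 0, 0], [0, 0, 0]], gripper=[1, 1, 1, 1, 1, 1, 1, 1])

```text
time: 8.35
ee_pos: [0.4593, -0.1158, 0.1049]
eef_rot: [[-0.236, 0.972, 0.002], [0.972, 0.236, -0.0], [-0.001, 0.002, -1.0]]
force: [-4.5, 5.8, 24.6]
width: 0.0001
grasp_force: 12.4
```

>>> carry_out(xyz=[[0, 0, 0], [0, 0, 0], [0, 0, 0], [0, 0, -1], [0, 0, -2.5], [0, 0, -4], [0, 0, -5.5], [0, 0, -5.5]], rot=[[0, 0, 0], [0, 0, 0], [0, 0, 0], [0, 0, 0], [0, 0, 0], [0, 0, 0], [0, 0, 0], [0, 0, 0]], gripper=[1, 1, 1, 1, 1, 1, 1, 1])

```text
time: 9.35
ee_pos: [0.459, -0.1163, 0.1593]
eef_rot: [[-0.236, 0.972, 0.002], [0.972, 0.236, -0.001], [-0.001, 0.002, -1.0]]
force: [0.0, 0.3, -0.2]
width: 0.0001
grasp_force: 0.0
```

Run:
```python
from h import *
s=bot.observe();R=s['eef_rot'];p=s['ee_pos'];print(s['time'],p,s['force'])
print('shift',R.T@(np.array([.468,-.3643,.09])-p)*100)
c=bot.camera_info('wrist');im=bot.grab_frame('wrist')
for b in blobs(im,'green',mn=60):print(b,plane('wrist',b[0],.0705,c))
```

```text
9.35 [ 0.45899257 -0.11631589  0.15929864] [ 0.03432122  0.32760929 -0.22377443]
shift [-24.30398625  -4.98142447   6.94961999]
```

>>> carry_out(xyz=[[-5, -1, 0], [-10, -2, 0], [-15, -3, 0], [-20, -4, 0], [-24.3, -5, 0], [-24.3, -5, 2], [-24.3, -5, 5], [-24.3, -5, 6.5]], rot=[[0, 0, 0], [0, 0, 0], [0, 0, 0], [0, 0, 0], [0, 0, 0], [0, 0, 0], [0, 0, 0], [0, 0, 0]], gripper=[1, 1, 1, 1, 1, 1, 1, 1])

```text
time: 10.4
ee_pos: [0.4663, -0.3634, 0.0911]
eef_rot: [[-0.236, 0.972, -0.002], [0.972, 0.236, 0.002], [0.003, -0.002, -1.0]]
force: [0.9, -0.5, 0.5]
width: 0.0002
grasp_force: 0.0
```

Run:
```python
from h import *
s=bot.observe();R=s['eef_rot'];p=s['ee_pos'];print(s['time'],p,s['force'])
print('shift',R.T@(np.array([.468,-.3643,.0705])-p)*100)
im=bot.grab_frame('scene');t=bot.grab_frame('wrist')
a=cv2.resize(im[170:290,130:330],None,fx=3,fy=3);b=cv2.resize(t[150:300,220:420],None,fx=2,fy=2)[:, :]
o=np.zeros((600,600,3),np.uint8);o[:360]=a;o[360:,:400]=b[:240];cv2.imwrite('pics/s4.png',o[:,:,::-1])
```

```text
10.4 [ 0.46634667 -0.36343579  0.09112844] [ 0.91152851 -0.54761336  0.52961665]
shift [-0.12815013  0.14393243  2.06227782]
```

View pics/s4.png

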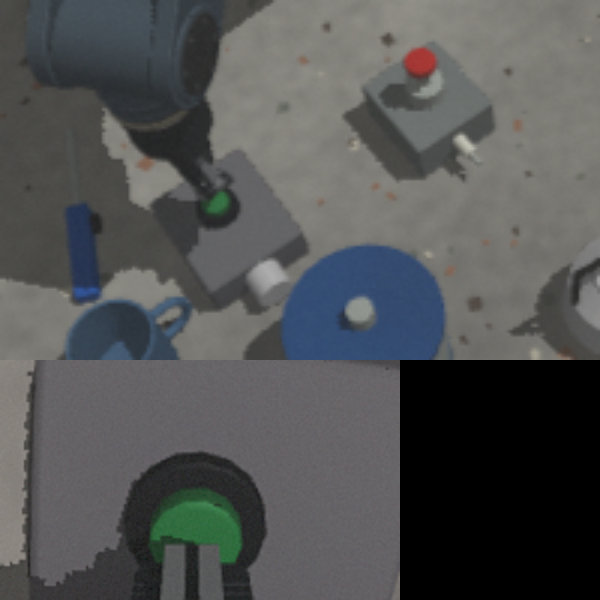

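The plunger is back up, and the fingertips sit over the green button and are narrower than it. I'll press straight down.

>>> carry_out(xyz=[[-0.1, 0.1, 0.8], [-0.1, 0.1, 1.6], [-0.1, 0.1, 1.9], [-0.1, 0.1, 2.1], [-0.1, 0.1, 2.3], [-0.1, 0.1, 2.5], [-0.1, 0.1, 2.6], [-0.1, 0.1, 2.6]], rot=[[0, 0, 0], [0, 0, 0], [0, 0, 0], [0, 0, 0], [0, 0, 0], [0, 0, 0], [0, 0, 0], [0, 0, 0]], gripper=[1, 1, 1, 1, 1, 1, 1, 1])

```text
time: 11.5
ee_pos: [0.4685, -0.3648, 0.0674]
eef_rot: [[-0.236, 0.972, 0.0], [0.972, 0.236, -0.0], [-0.0, 0.0, -1.0]]
force: [-0.4, 1.7, 4.5]
width: -0.0002
grasp_force: 2.0
```

>>> carry_out(xyz=[[0, 0, 0.1], [0, 0, 0.2], [0, 0, 0.3], [0, 0, 0.3], [0, 0, 0.3], [0, 0, 0.3], [0, 0, 0.3], [0, 0, 0.3]], rot=[[0, 0, 0], [0, 0, 0], [0, 0, 0], [0, 0, 0], [0, 0, 0], [0, 0, 0], [0, 0, 0], [0, 0, 0]], gripper=[1, 1, 1, 1, 1, 1, 1, 1])

```text
time: 12.5
ee_pos: [0.4686, -0.3649, 0.0658]
eef_rot: [[-0.236, 0.972, 0.0], [0.972, 0.236, -0.0], [-0.001, 0.0, -1.0]]
force: [-6.5, 5.1, 20.5]
width: -0.0002
grasp_force: 10.2
```

On the stop (20 N, well above the 5 N spring). I'll release.

>>> carry_out(xyz=[[0, 0, -1], [0, 0, -3], [0, 0, -6], [0, 0, -9], [0, 0, -11], [0, 0, -11], [0, 0, -11], [0, 0, -11]], rot=[[0, 0, 0], [0, 0, 0], [0, 0, 0], [0, 0, 0], [0, 0, 0], [0, 0, 0], [0, 0, 0], [0, 0, 0]], gripper=[1, 1, 1, 1, 1, 1, 1, 1])

```text
time: 13.5
ee_pos: [0.468, -0.3644, 0.1731]
eef_rot: [[-0.236, 0.972, -0.001], [0.972, 0.236, 0.001], [0.002, -0.001, -1.0]]
force: [1.1, 0.4, -0.8]
width: -0.0
grasp_force: 0.0
```

Run:
```python
from h import *
s=bot.observe();print(s['time'],s['ee_pos'],s['force'])
t=bot.grab_frame('top');cv2.imwrite('pics/t5.png',t[:,:,::-1])
c=cv2.resize(t[90:260,190:500],None,fx=2.5,fy=2.5,interpolation=cv2.INTER_CUBIC);cv2.imwrite('pics/t5c.png',c[:,:,::-1])
```

```text
13.5 [ 0.46804017 -0.36444459  0.17310423] [ 1.09758262  0.41834667 -0.78605028]
```

View pics/t5c.png

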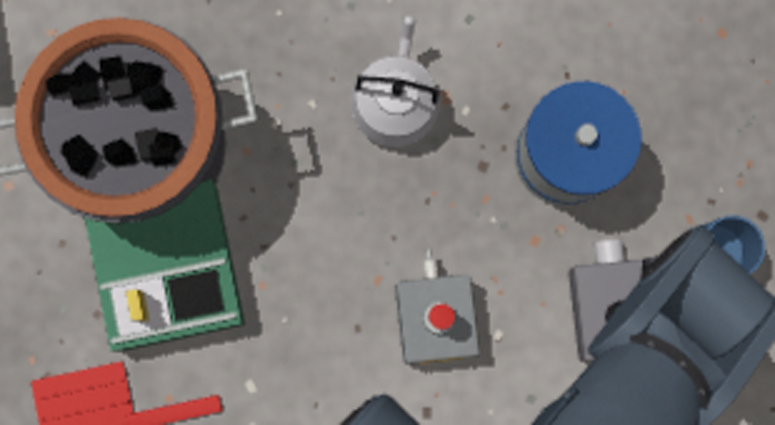

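The shutter plate is at the left end with the opening uncovered (tab at crop (135,303)), the plunger is up, and nothing else visible has moved. I'll hand it in.

```bash
python3 -c "
from bench import bot
print(bot.finish_job())"
```

```text
the job is handed in; nothing more can be done
None
```

I opened the shutter to its left stop, held the igniter plunger on its stop for over a second and released it, then pressed and released the blower button; the job was handed in at about 13.5 s, with no verdict returned.

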